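# Set the turret punch and hang its guard back on

## Task

Set the bench punch press up for the next belt: turn its revolving punch head the shorter way round until the red punch stands squarely under the ram. Then lift the yellow guard out of its wooden rest and hang it back on the press: both knuckles on their pintle pins at once, lowered all the way down before you let go, closed across the front of the turret. Leave the other things on the table where they are.

Things in the scene. Friction and masses are not known exactly. Their poses are not given: they have to be found in the camera images.
- turret (a joint): angle of the revolving punch head, rad, growing anticlockwise from above. Turns endlessly both ways; red is under the ram at 0 and equally at 6.283. No click stops: it drags lightly (0.2 N m, about 3 N at the tool heads) and stays where it is left. Turn it by pushing a tool head sideways.
- turret_top (a point): centre of the head's top face on its vertical axis, 140 mm above the table; turns with it. Steel disc 194 mm across. Six round tool heads, 20 mm across, 30 mm tall, stand on it 75 mm from the axis every 60 deg (55 mm clear gaps): anticlockwise red, white, blue, yellow, black, orange, each with a dot of its colour nearer the axis. Hub in the middle: radius 30, 12 mm tall, nut to 22 mm.
- red_punch (a point): top of the red tool head, 75 mm from the turret's axis, 170 mm above the table; it turns with the head. Red is where it belongs when this lies under ram
- press: green punch press, fixed. Origin on the table under the turret's axis, z up, +y from that axis to the ram, guard side -x. Frame sizes in mm: base 30 high, x -150 to 120, y -145 to 250; column x -50 to 50, y 135 to 235, to z 305; arm x -30 to 30, y 50 to 230, z 215 to 300; ram guide radius 24 at y 75, nose down to z 181, air cylinder radius 32 up to z 350. The rest of the turret is free from above.
- ram (a point): point under the ram nose, 75 mm from the turret's axis along the press's +y, 180 mm above the table; axes of the press
- pin_low (a point): root of the lower pintle pin, at x -125, y -90, z 55 mm in the press's frame, on the bracket where the knuckle rests; axes of the press. Pin upright, 8 mm thick, 25 mm tall, top 9 mm tapered. Bracket 8 mm thick, 16 wide, reaching 8 mm past the pin; it joins a square 18 mm post centred 28 mm away to the press's -y (post top z 190 mm); the other sides are open.
- pin_up (a point): root of the upper pintle pin, the same kind of pin and bracket exactly 120 mm above the lower one (z 175 mm, pin top 200 mm)
- guard_home (a point): where the guard's centre is when it hangs seated and closed: x -125, y 23, z 127.5 mm in the press's frame. The guard's axes are then those of the press. A fixed stop stands 3 mm behind the leaf (its +x side) at the end away from the pins, z 105 to 155 mm; nothing is in front of the leaf.
- guard_center (a point): centre of the loose guard: yellow steel frame with clear panel, 12 mm thick (x), 200 wide (y), 175 tall (z up), 0.3 to 0.65 kg. Top rail 20 mm tall, its middle 77.5 mm above this centre: pinch it there across its 12 mm. It starts upright in a 16 mm wide slot 45 mm deep in a fixed wooden rest 150 mm square and 57 high (50 mm to the leaf's -x, 100 to its +x, templates there to 100 high).
- knuckle_low (a point): centre of the lower end of the guard's lower knuckle, an upright steel tube beyond its -y edge: x 0, y -113, z -72.5 mm from its centre; 19 mm outside, 12 inside, 25 long, open at both ends. Seated, it meets pin_low. As one pin stands above the other, bring the knuckles over them from the side with the guard raised 30 to 60 mm, then lower it.
- knuckle_up (a point): centre of the lower end of the upper knuckle, the same tube 120 mm above the lower one. Seated, it meets pin_up
- maul: white maul standing upright, 48 mm thick, 185 tall; leave alone; origin at its foot
- rivet_jar: glass jar, 64 mm wide, 75 tall; leave alone; origin at its foot
- wax_tin: flat brass tin, 72 mm wide, 35 tall; leave alone; origin at its foot
- slicker: dark wooden edge slicker standing upright, 34 mm thick, 100 tall; leave alone; origin at its foot
- hex_wrench: wrench lying near the robot; leave alone
- glue_brush: brush lying near the robot; leave alone
Things that resemble listed ones, but are neither listed nor needed, are in the scene too. Leave any purple look-alike of the part that bears guard_center alone.

How it is judged (in metres and radians):
On the way, in this order (a step that is already met when the one before it is completed fails the run):
1. the red punch stands under the ram (head within 0.08 rad, at rest) ((value of joint turret between -0.08 and 0.08 rad or value of joint turret between 6.203 and 6.363 rad) and velocity of joint turret between -0.05 and 0.05 rad/s and distance between guard_center and guard_home above 0.1 m), for 0.2 s.
2. the guard hangs with both knuckles down on their pins (distance between knuckle_low and pin_low below 0.006 m and distance between knuckle_up and pin_up below 0.006 m), for 0.2 s.
At the end, for the whole second after the job is handed in: the red punch under the ram (head within 0.08 rad of its mark); both knuckles of the guard fully down on their pins (each within 6 mm of the pin's root), the guard upright and closed across the front (its centre within 30 mm of home, about 15 deg of swing) (all of step 2 and (value of joint turret between -0.08 and 0.08 rad or value of joint turret between 6.203 and 6.363 rad) and distance between guard_center and guard_home below 0.03 m and angle between guard_center's own z axis and vertical below 0.06 rad); the robot touches nothing.
It fails at once if the head is taken the longer way round (past the point opposite the ram, unless it started within 0.6 rad of that point, when either way will do) (value of joint turret between 2.99 and 3.29 rad and distance of red_punch from where it was at the start of the episode above 0.055 m).
It fails at once if the guard is let go of over the pins while it is still more than 10 mm up (horizontal distance between knuckle_low and pin_low below 0.03 m and z of knuckle_low in the frame of pin_low above 0.01 m and contact force between the fingers and guard below 0.2 N).
It fails at once if another thing on the table is disturbed (moved over 30 mm) (distance of any of maul, rivet_jar, wax_tin, slicker, hex_wrench, glue_brush from where it was at the start of the episode above 0.03 m).
It also fails if it takes over 72 s, if anything falls off the work surface, if the arm or the gripper's body presses on something with over 40 N, if the wrist force passes 120 N, or if a joint passes its speed limit or range.

## Robot

A 6-joint arm with a two-finger parallel gripper is mounted at the origin on the work surface. World frame = base frame: x ahead of the robot, y to its left, z up, the work surface at z = 0. Lengths are in mm, angles in rad, forces in N, time in s.
With the tool pointing down it reaches from about 300 to 775 mm from the base axis. Payload 14.6 kg.
Tool frame: the origin (TCP) lies at the very end of the fingers, on their centre line; the grasp point (between the pads) lies 19 mm behind it; z points along the fingers, y is the line along which they close (so a half turn about z gives the same grasp; the last joint's range is limited). The gripper opens to 94 mm and grips with 3 to 60 N. Pads are 16 mm wide; open, the fingers measure 119 mm over their backs; the gripper's body (75 mm by 177 mm) begins 78 mm behind the grasp point.
Start: joints at [1.066, 0.3, 1.521, -0, 1.321, -0.067], TCP at [233.167, 498.119, 205.446] pointing down, gripper open.
Joint ranges: [-3.03, 3.03], [-0.79, 2.21], [0.23, 2.52], [-1.04, 4.18], [0, 3.07], [-2.55, 2.55]. Speed limits (rad/s): [2.22, 2.22, 2.57, 3.14, 3.14, 3.14].

## Interface

Orientations are given as [roll, pitch, yaw] about the fixed x, y, z axes, in that order (R = Rz(yaw) Ry(pitch) Rx(roll)).
In Python, from cell import manip gives the robot as it stands. The module is installed in compiled form; this text tells all that it offers.
- The arm moves only by the shell command python3 -m inch 'ROWS' [FORCE]. ROWS is JSON, a list of rows, each an object of numbers: "gripper": the opening, from 0 (shut) to 1 (fully open); "dx", "dy", "dz": the shift along the world's x, y, z in m; "wx", "wy", "wz": the turn, a rotation vector about the world's x, y, z in degrees. A call has exactly 5 rows; each row is the pose to reach, as a shift and turn from the pose commanded when the call began; what a row does not reach only later rows make up. A row lasts 1/12 s, in which the tool goes at most 41.7 mm and 7.16 degrees, less where a joint would pass 70% of its speed; a pose out of reach is approached as far as the arm can. A call with a gripper value outside its range is refused whole. The fingers move at their own pace and stop on an object; FORCE is the grip in N (left out, the last holds). Time passes only in rows, so rows that repeat a pose let the fingers close, or fill a call up. It gives the time, the measured TCP pose, the force, the opening and the grip force at its end, in the units of the state.
- manip.read_state(): the state, without advancing time (a new reading comes with each control period).
- manip.camera(name): name is "scene" or "top"; returns the picture (400x640x3 uint8, blue, green, red); there is no depth.
- manip.camera_info(name): a dict with "camera_matrix" (3x3 intrinsics, pixels), "R" (3x3) and "t" (3): a world point X has camera coordinates R X + t. Camera axes: x right, y down, z forward; pixel columns grow to the right and rows downward; lengths in mm; the calibration is good to about 2 mm. A picture is of the moment at which its call begins. camera_info takes no time and is no camera call.
- manip.sign_off(): hands the job in; it is judged then, once.
The state is a dict: "clock": time; "joints": joint angles; "qd": joint speeds; "effort": joint torques, N m; "eef_pos": TCP position; "eef_rot": TCP orientation; "wrist_force": force on the tool from outside, world axes, zero at the start; "moment": the same for the moment, N m; "finger_gap": finger opening in mm; "finger_force": force on a finger pad.
Only numpy, scipy, OpenCV 4.12 (cv2) and the standard library are available. Lean on these libraries where they do the work, as an engineer would, in place of code of your own. Each camera call takes 0.05 s, during which the arm holds its last target. There are 200 camera calls.

## Working session

There is one attempt and no reset: what is moved stays moved. The work goes in short steps, Python scripts to look and compute and a shell command to move; the robot and the scene stay as the last step left them, time stands still between calls to the robot, and variables do not carry over. Pictures are saved under pics/ and viewed, at most 10 in all, crops included, and the job is handed in when it is done.

```bash
mkdir -p pics
cat > h.py <<'E'
import numpy as np, cv2
from cell import manip
def cam(n):
    i=manip.camera_info(n); return np.array(i["camera_matrix"]),np.array(i["R"]),np.array(i["t"]).reshape(3)
def ray(n,uv):
    K,R,t=cam(n); d=R.T@np.linalg.inv(K)@np.array([uv[0],uv[1],1.]); return -R.T@t,d/np.linalg.norm(d)
def onz(n,uv,z):
    c,d=ray(n,uv); return c+d*(z-c[2])/d[2]
def tri(uv1,uv2,n1="scene",n2="top"):
    c1,d1=ray(n1,uv1);c2,d2=ray(n2,uv2)
    s=np.linalg.lstsq(np.c_[d1,-d2],c2-c1,rcond=None)[0]
    a=c1+s[0]*d1;b=c2+s[1]*d2; return (a+b)/2,np.linalg.norm(a-b)
def proj(n,X):
    K,R,t=cam(n); p=K@(R@np.array(X,float)+t); return p[:2]/p[2]
E
python3 - <<'E'
from h import *
for n in("scene","top"):
    im=manip.camera(n); cv2.imwrite(f"pics/{n}0.png",im)
    print(n,ray(n,(320,200)),cam(n)[0][0,0])
s=manip.read_state(); print({k:np.round(v,3).tolist() for k,v in s.items()})
E
```

```text
scene (array([1416.55855157, -473.28580293,  818.73048426]), array([-0.73664442,  0.3972586 , -0.54730302])) 467.8859665470142
top (array([ 413.83885472,  -11.04845317, 1278.26574023]), array([ 0.1002383 , -0.00689254, -0.99493958])) 370.3637055425579
{'clock': 0.1, 'joints': [1.066, 0.3, 1.522, -0.0, 1.321, -0.067], 'qd': [0.001, -0.001, -0.002, 0.001, 0.0, -0.0], 'effort': [0.002, -53.265, -35.328, 0.071, 0.024, -0.0], 'eef_pos': [233.071, 497.901, 204.942], 'eef_rot': [-3.141, -0.0, 2.704], 'wrist_force': [-0.433, -0.427, -0.699], 'moment': [-0.023, 0.029, -0.002], 'finger_force': 0.0, 'finger_gap': 94.115}
```

View pics/scene0.png

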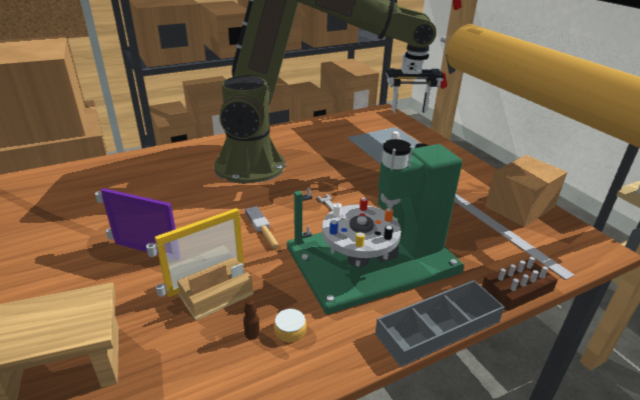

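View pics/top0.png

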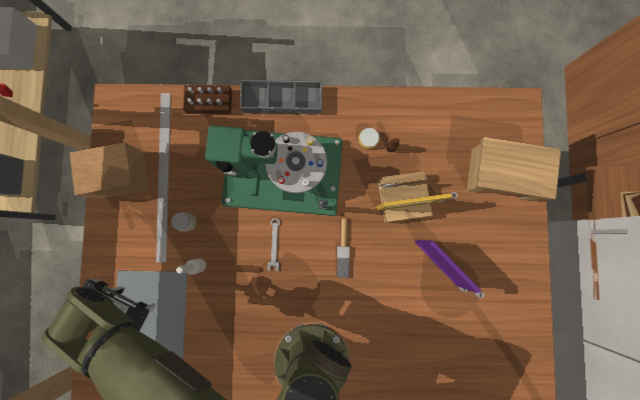

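The scene view shows the yellow guard at about (200,255) in its rest, the purple look-alike at (140,220), the turret at (361,228) and the hinge post at (298,215). In the top view the guard's rail runs (378,207)–(455,196), purple is at (448,268), the turret at (297,161) and the pins near (328,204). The yellow frame standing in the wooden rest is the guard; the purple one is loose and excluded. I'll enlarge to confirm.

Run:
```python
from h import *
s=cv2.imread("pics/scene0.png");t=cv2.imread("pics/top0.png")
def c(im,x,y,w,h): return cv2.resize(im[y:y+h,x:x+w],(400,300),interpolation=cv2.INTER_CUBIC)
# scale x4 press-top(100x75 ->), etc
a=np.vstack([np.hstack([c(t,200,120,160,120),c(t,360,160,120,90)]),np.hstack([c(s,280,170,160,120),c(s,140,200,120,90)])])
cv2.imwrite("pics/crop1.png",a)
```

```text
(no output)
```

View pics/crop1.png

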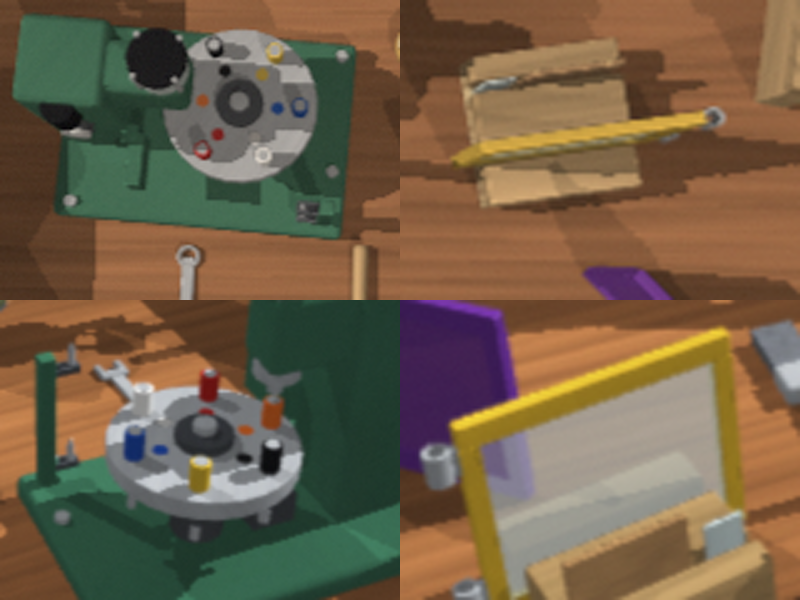

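The crop confirms the yellow-framed guard in the rest: its knuckles point to image right in the top view, about world -y, the same sense as the press hinge. Red is at top-view (281,180), about 55° anticlockwise of the ram, so it must turn clockwise. Next I measure.

Run:
```python
from h import *
s=cv2.imread("pics/scene0.png");t=cv2.imread("pics/top0.png")
def c(im,x,y,w,h):
    o=cv2.resize(im[y:y+h,x:x+w],(400,300),interpolation=cv2.INTER_NEAREST);k=400/w
    for i in range(0,w,10): cv2.putText(o,str(x+i),(int(i*k),10),0,.35,(255,255,255),1);cv2.line(o,(int(i*k),12),(int(i*k),18),(255,255,255),1)
    for i in range(10,h,10): cv2.putText(o,str(y+i),(0,int(i*k)+4),0,.35,(255,255,255),1)
    return o
a=np.vstack([np.hstack([c(t,310,190,40,30),c(t,430,185,40,30)]),np.hstack([c(s,285,175,60,45),c(s,140,225,100,75)])])
cv2.imwrite("pics/crop2.png",a)
def cent(im,box,hr,smin=110,vmin=40):
    x,y,w,h=box; H=cv2.cvtColor(im[y:y+h,x:x+w],cv2.COLOR_BGR2HSV)
    m=((H[...,0]>=hr[0])&(H[...,0]<=hr[1])&(H[...,1]>smin)&(H[...,2]>vmin)).astype(np.uint8)
    n,l,st,ce=cv2.connectedComponentsWithStats(m)
    return [(st[i,4],np.round(ce[i]+[x,y],1)) for i in range(1,n) if st[i,4]>3]
tb=(262,128,70,70); sb=(315,190,95,65)
for nm,hr in dict(red=(170,180),red2=(0,5),orange=(7,14),yellow=(18,30),blue=(108,125)).items():
    print(nm,"top",cent(t,tb,hr),"scene",cent(s,sb,hr))
# disc: low-sat pixels
x,y,w,h=tb; H=cv2.cvtColor(t[y:y+h,x:x+w],cv2.COLOR_BGR2HSV)
# rail
for n,im,b in(("top",t,(370,185,95,30)),("scene",s,(145,205,105,95))):
    x,y,w,h=b;H=cv2.cvtColor(im[y:y+h,x:x+w],cv2.COLOR_BGR2HSV)
    m=((H[...,0]>20)&(H[...,0]<32)&(H[...,1]>170)&(H[...,2]>90)).astype(np.uint8)
    cs=max(cv2.findContours(m,0,2)[0],key=cv2.contourArea)
    print(n,cv2.minAreaRect(cs), cv2.approxPolyDP(cs,3,True).reshape(-1,2).tolist(), [ (p+[x,y]).tolist() for p in cv2.approxPolyDP(cs,2,True).reshape(-1,2)])
```

```text
red top [] scene []
red2 top [(np.int32(17), array([286.5, 173.4])), (np.int32(4), array([280.5, 176.5])), (np.int32(15), array([281.2, 181.3]))] scene [(np.int32(72), array([363.1, 204.7])), (np.int32(7), array([362.4, 214.3]))]
orange top [(np.int32(384), array([302.6, 130.6])), (np.int32(19), array([280.6, 159.8]))] scene [(np.int32(1034), array([340.7, 201.5])), (np.int32(83), array([388.3, 215.4])), (np.int32(19), array([377.8, 221.5]))]
yellow top [(np.int32(18), array([309.5, 142.7])), (np.int32(18), array([304.5, 149.2]))] scene [(np.int32(91), array([359.5, 240.4]))]
blue top [(np.int32(14), array([310.5, 162.7])), (np.int32(12), array([319.5, 165. ]))] scene [(np.int32(83), array([333.3, 228.4])), (np.int32(20), array([343.5, 229.5]))]
top ((12.500001907348633, 21.000001907348633), (4.0249223709106445, 8.9442720413208), 63.43495178222656) [[17, 20], [8, 22]] [[387, 205], [382, 204], [378, 207], [379, 209]]
scene ((57.60145950317383, 46.78837585449219), (61.105682373046875, 94.52339935302734), 70.615478515625) [[91, 3], [10, 32], [24, 91], [33, 84], [26, 83], [17, 39], [88, 12], [93, 54], [97, 56]] [[236, 208], [155, 237], [169, 296], [178, 292], [178, 289], [171, 288], [162, 244], [233, 217], [238, 259], [242, 261]]
```

View pics/crop2.png

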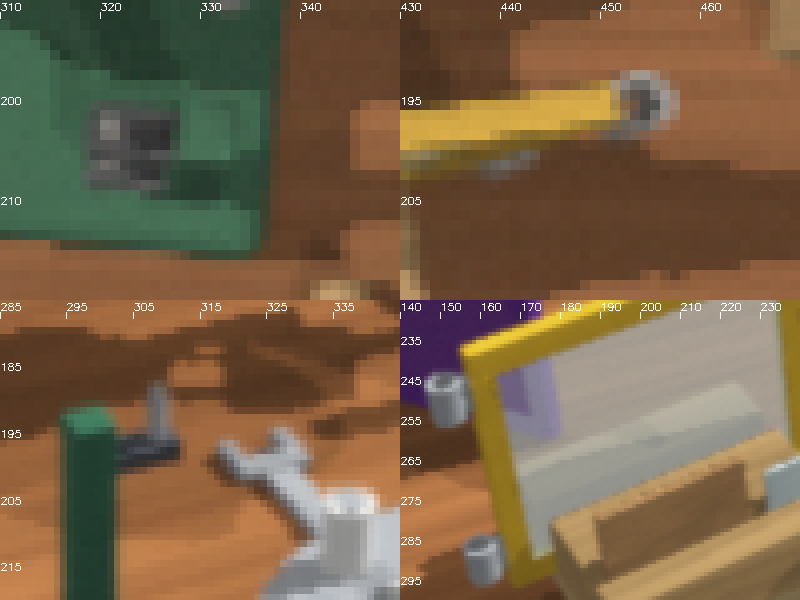

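The pins show at scene (308.7,187 tip) and top (~321,202); the upper knuckle's top is at top-view (453.5,195) and scene (151.8,244.5). I'll solve the press pose (x, y, yaw, turret) and the guard pose from these point features.

```bash
cat > pose.py <<'E'
from h import *
from scipy.optimize import least_squares
def Rz(a): return np.array([[np.cos(a),-np.sin(a),0],[np.sin(a),np.cos(a),0],[0,0,1]])
A=dict(red=0,white=1,blue=2,yellow=3,black=4,orange=5)
dots=[("top","red",286.5,173.4),("top","orange",280.6,159.8),("top","yellow",304.5,149.2),("top","blue",310.5,162.7),("scene","orange",377.8,221.5),("scene","blue",343.5,229.5)]
heads=[("top","red",281.2,180.3),("top","yellow",309.5,141.7),("top","blue",319.5,163.5),("scene","red",363.1,204.7),("scene","orange",388.3,215.4),("scene","yellow",359.5,240.4),("scene","blue",333.3,228.4)]
pins=[("scene",(-125,-90,200),308.7,187),("scene",(-125,-90,175),308.7,195.5),("top",(-125,-90,200),320.8,202.3)]
def res(p):
    o=np.array([p[0],p[1],0]);P=Rz(p[2]);r=[]
    pol=lambda rr,a,z:o+P@np.array([-rr*np.sin(a),rr*np.cos(a),z])
    for n,c,u,v in dots: r+=list(proj(n,pol(p[4],p[3]+A[c]*np.pi/3,140))-[u,v])
    for n,c,u,v in heads: r+=list(proj(n,pol(75,p[3]+A[c]*np.pi/3,170 if n=="top" else 154))-[u,v])
    for n,X,u,v in pins: r+=list(proj(n,o+P@np.array(X))-[u,v])
    return np.array(r)
if __name__=="__main__":
    f=least_squares(res,[550,50,-.05,.95,45],loss="soft_l1");print(np.round(f.x,3),np.round(res(f.x).reshape(-1,2),1).tolist())
    p=f.x;o=np.array([p[0],p[1],0])
    for X in [(-125,-90,175),(0,75,180),(-125,23,127.5)]: print(X,np.round(o+Rz(p[2])@np.array(X),1))
    # guard: yaw,x,y,z centre
    g=[("top",(0,-113,72.5),453.5,195),("scene",(0,-113,72.5),151.8,244.5),("scene",(0,-113,-47.5),160.7,285.5),("scene",(6,-100,87.5),155,237),("scene",(6,100,87.5),236,208),("top",(-6,100,87.5),378.5,209),("top",(6,100,87.5),378,206.5)]
    def rg(q):
        return np.concatenate([proj(n,q[:3]+Rz(q[3])@np.array(X))-[u,v] for n,X,u,v in g])
    f=least_squares(rg,[500,-250,99.5,.14],loss="soft_l1");print("guard",np.round(f.x,3),np.round(rg(f.x).reshape(-1,2),1).tolist())
E
python3 pose.py
```

```text
Traceback (most recent call last):
  File "pose.py", line 16, in <module>
    f=least_squares(res,[550,50,-.05,.95,45],loss="soft_l1");print(np.round(f.x,3),np.round(res(f.x).reshape(-1,2),1).tolist())
  File "pose.py", line 12, in res
    for n,c,u,v in heads: r+=list(proj(n,pol(75,p[3]+A[c]*np.pi/3,170 if n=="top" else 154))-[u,v])
                                  ~~~~^^^^^^^^^^^^^^^^^^^^^^^^^^^^^^^^^^^^^^^^^^^^^^^^^^^^^^
  File "h.py", line 14, in proj
    K,R,t=cam(n); p=K@(R@np.array(X,float)+t); return p[:2]/p[2]
          ~~~^^^
  File "h.py", line 4, in cam
    i=manip.camera_info(n); return np.array(i["camera_matrix"]),np.array(i["R"]),np.array(i["t"]).reshape(3)
ValueError: time passes only in moves, steps and waits
```

```bash
sed -i 's/^def cam(n):/import functools\n@functools.cache\ndef cam(n):/' h.py; python3 pose.py 2>&1 | tail -8
```

```text
[ 6.48103e+02  5.79270e+01 -8.10000e-02  1.04000e+00  4.71440e+01] [[0.5, 0.3], [0.3, 0.3], [0.3, 0.4], [0.4, 0.4], [0.3, 0.2], [0.2, 0.1], [-0.5, -1.0], [0.3, -1.7], [0.4, -1.5], [0.2, -0.6], [0.2, -0.6], [0.1, -0.7], [0.1, -1.0], [-0.1, -0.5], [-0.2, -0.6], [0.2, -0.2]]
(-125, -90, 175) [516.2 -21.6 175. ]
(0, 75, 180) [654.2 132.7 180. ]
(-125, 23, 127.5) [525.4  91.  127.5]
guard [ 5.22690e+02 -3.06149e+02  9.80270e+01  1.91000e-01] [[-0.4, 0.6], [-0.3, 0.0], [-0.2, -0.5], [2.2, 1.2], [1.9, -0.4], [6.0, 0.7], [5.7, -0.8]]
```

Run:
```python
from pose import *
t=cv2.imread("pics/top0.png").astype(int)
L=[];
for c in range(388,448,4):
    col=t[190:215,c]; w=np.clip(col[:,1]-col[:,0]-45,0,None)*(col[:,2]>170)  # G-B yellow
    r=np.arange(190,215); L.append((c,round((w*r).sum()/max(w.sum(),1),2),int((w>20).sum())))
print(L)
L=np.array([l for l in L if l[2]>0]); 
a=np.polyfit(L[:,0],L[:,1],1); print(a)
P=[onz("top",(c+.0,np.polyval(a,c)),186) for c in(388,448)]
d=P[0]-P[1]; yaw=np.arctan2(-d[0],d[1]); print("rail",P,"yaw",yaw)
g=[("top",(0,-113,72.5),453.5,195),("scene",(0,-113,72.5),151.8,244.5),("scene",(0,-113,-47.5),160.7,285.5),("scene",(6,-100,87.5),154.5,236.5),("scene",(6,100,87.5),237,207.5),("top",(0,100,87.5),384,205.3)]
for c in (395,420,440):
    pass
def rg(q): return np.concatenate([proj(n,q[:3]+Rz(q[3])@np.array(X))-[u,v] for n,X,u,v in g])
for z0 in(1,):
    f=least_squares(rg,[520,-300,99.5,.14]);print("guard",np.round(f.x,3),np.round(rg(f.x).reshape(-1,2),1).tolist())
    q=f.x; print("rail mid",q[:3]+[0,0,77.5], "line check",[proj("top",q[:3]+Rz(q[3])@np.array([0,y,87.5])).round(1) for y in(90,0,-90)])
p=[648.1,57.9,-.081]
for th in (119.6+60,):
  pass
for a in (1.04+2*np.pi/3,2*np.pi/3):
  print("blue",np.array([p[0],p[1],0])+Rz(p[2])@np.array([-75*np.sin(a),75*np.cos(a),170]))
```

```text
[(388, np.float64(203.56), 4), (392, np.float64(202.69), 4), (396, np.float64(202.65), 4), (400, np.float64(201.68), 4), (404, np.float64(201.14), 3), (408, np.float64(200.6), 4), (412, np.float64(200.04), 3), (416, np.float64(199.59), 4), (420, np.float64(199.04), 3), (424, np.float64(198.66), 4), (428, np.float64(197.92), 4), (432, np.float64(197.44), 4), (436, np.float64(196.64), 4), (440, np.float64(196.4), 4), (444, np.float64(195.6), 4)]
[-1.38401786e-01  2.57151810e+02]
rail [array([ 516.40096971, -219.51337391,  186.        ]), array([ 543.48754973, -396.37090308,  186.        ])] yaw 0.15197389233220393
guard [ 5.26306e+02 -3.07380e+02  1.01367e+02  1.78000e-01] [[0.5, -0.2], [-1.1, -0.5], [-0.9, -0.8], [1.9, 1.3], [1.1, 0.1], [0.6, 0.6]]
rail mid [ 526.30594251 -307.37994468  178.86724091] line check [array([388. , 205.4]), array([418.1, 200.4]), array([448.2, 195.5])]
blue [641.49375622 -16.80848374 170.        ]
blue [580.32687339  25.7783047  170.        ]
```

Turret is at about +59.6°, so I'll grasp the blue head (641,-17) and swing it clockwise by 59.6° about (648,58). First I raise and travel there.

```bash
python3 -m inch '[{"gripper":0.45,"dz":0.04},{"gripper":0.45,"dz":0.08},{"gripper":0.45,"dz":0.095},{"gripper":0.45,"dz":0.095},{"gripper":0.45,"dz":0.095}]' 
python3 -m inch '[{"gripper":0.45,"dx":0.01,"dy":-0.038,"wz":-5},{"gripper":0.45,"dx":0.02,"dy":-0.076,"wz":-10},{"gripper":0.45,"dx":0.03,"dy":-0.114,"wz":-15},{"gripper":0.45,"dx":0.04,"dy":-0.152,"wz":-20},{"gripper":0.45,"dx":0.05,"dy":-0.19,"wz":-25}]' 
python3 -m inch '[{"gripper":0.45,"dx":0.01,"dy":-0.038,"wz":-5},{"gripper":0.45,"dx":0.02,"dy":-0.076,"wz":-10},{"gripper":0.45,"dx":0.03,"dy":-0.114,"wz":-15},{"gripper":0.45,"dx":0.04,"dy":-0.152,"wz":-20},{"gripper":0.45,"dx":0.05,"dy":-0.19,"wz":-25}]' 
python3 -m inch '[{"gripper":0.45,"dx":0.02,"dy":-0.027,"wz":-4},{"gripper":0.45,"dx":0.04,"dy":-0.054,"wz":-8},{"gripper":0.45,"dx":0.06,"dy":-0.081,"wz":-12},{"gripper":0.45,"dx":0.08,"dy":-0.108,"wz":-16},{"gripper":0.45,"dx":0.1,"dy":-0.135,"wz":-20}]' 
python3 -m inch '[{"gripper":0.45,"dx":0.04},{"gripper":0.45,"dx":0.08},{"gripper":0.45,"dx":0.12},{"gripper":0.45,"dx":0.16},{"gripper":0.45,"dx":0.2}]'
python3 -m inch '[{"gripper":0.45,"dx":0.004},{"gripper":0.45,"dx":0.008},{"gripper":0.45,"dx":0.008},{"gripper":0.45,"dx":0.008},{"gripper":0.45,"dx":0.008}]'
```

```text
validation failed for argument at $[0]...
validation failed for argument at $[0]...
validation failed for argument at $[0]...
validation failed for argument at $[0]...
validation failed for argument at $[0]...
validation failed for argument at $[0]...
```

```bash
python3 -m inch '[{"gripper":0.45,"dx":0,"dy":0,"dz":0.04,"wx":0,"wy":0,"wz":0},{"gripper":0.45,"dx":0,"dy":0,"dz":0.08,"wx":0,"wy":0,"wz":0},{"gripper":0.45,"dx":0,"dy":0,"dz":0.095,"wx":0,"wy":0,"wz":0},{"gripper":0.45,"dx":0,"dy":0,"dz":0.095,"wx":0,"wy":0,"wz":0},{"gripper":0.45,"dx":0,"dy":0,"dz":0.095,"wx":0,"wy":0,"wz":0}]' 20; python3 -m inch --help
```

```text
clock: 0.52
eef_pos: [233.2, 498.1, 300.2]
eef_rot: [3.141, 0.0, 2.704]
wrist_force: [0.2, 0.3, -0.4]
finger_gap: 64.3
finger_force: 0.0invalid input: not JSON, or not a number
```

```bash
python3 -m inch '[{"gripper":0.45,"dx":0.01,"dy":-0.038,"dz":0,"wx":0,"wy":0,"wz":-5},{"gripper":0.45,"dx":0.02,"dy":-0.076,"dz":0,"wx":0,"wy":0,"wz":-10},{"gripper":0.45,"dx":0.03,"dy":-0.114,"dz":0,"wx":0,"wy":0,"wz":-15},{"gripper":0.45,"dx":0.04,"dy":-0.152,"dz":0,"wx":0,"wy":0,"wz":-20},{"gripper":0.45,"dx":0.05,"dy":-0.19,"dz":0,"wx":0,"wy":0,"wz":-25}]' 
python3 -m inch '[{"gripper":0.45,"dx":0.01,"dy":-0.038,"dz":0,"wx":0,"wy":0,"wz":-5},{"gripper":0.45,"dx":0.02,"dy":-0.076,"dz":0,"wx":0,"wy":0,"wz":-10},{"gripper":0.45,"dx":0.03,"dy":-0.114,"dz":0,"wx":0,"wy":0,"wz":-15},{"gripper":0.45,"dx":0.04,"dy":-0.152,"dz":0,"wx":0,"wy":0,"wz":-20},{"gripper":0.45,"dx":0.05,"dy":-0.19,"dz":0,"wx":0,"wy":0,"wz":-25}]' 
python3 -m inch '[{"gripper":0.45,"dx":0.02,"dy":-0.027,"dz":0,"wx":0,"wy":0,"wz":-4},{"gripper":0.45,"dx":0.04,"dy":-0.054,"dz":0,"wx":0,"wy":0,"wz":-8},{"gripper":0.45,"dx":0.06,"dy":-0.081,"dz":0,"wx":0,"wy":0,"wz":-12},{"gripper":0.45,"dx":0.08,"dy":-0.108,"dz":0,"wx":0,"wy":0,"wz":-16},{"gripper":0.45,"dx":0.1,"dy":-0.135,"dz":0,"wx":0,"wy":0,"wz":-20}]' 
python3 -m inch '[{"gripper":0.45,"dx":0.04,"dy":0,"dz":0,"wx":0,"wy":0,"wz":0},{"gripper":0.45,"dx":0.08,"dy":0,"dz":0,"wx":0,"wy":0,"wz":0},{"gripper":0.45,"dx":0.12,"dy":0,"dz":0,"wx":0,"wy":0,"wz":0},{"gripper":0.45,"dx":0.16,"dy":0,"dz":0,"wx":0,"wy":0,"wz":0},{"gripper":0.45,"dx":0.2,"dy":0,"dz":0,"wx":0,"wy":0,"wz":0}]'
python3 -m inch '[{"gripper":0.45,"dx":0.008,"dy":0,"dz":-0.04,"wx":0,"wy":0,"wz":0},{"gripper":0.45,"dx":0.008,"dy":0,"dz":-0.08,"wx":0,"wy":0,"wz":0},{"gripper":0.45,"dx":0.008,"dy":0,"dz":-0.11,"wx":0,"wy":0,"wz":0},{"gripper":0.45,"dx":0.008,"dy":0,"dz":-0.11,"wx":0,"wy":0,"wz":0},{"gripper":0.45,"dx":0.008,"dy":0,"dz":-0.11,"wx":0,"wy":0,"wz":0}]'
python3 - <<'E'
from h import *
a=manip.camera("top")[110:230,230:390]; b=manip.camera("scene")[150:270,270:430]
cv2.imwrite("pics/c3.png",np.vstack([cv2.resize(i,(400,300),interpolation=2) for i in(a,b)]))
E
```

```text
clock: 0.93
eef_pos: [282.7, 306.0, 298.4]
eef_rot: [-3.138, 0.0, 2.264]
wrist_force: [1.8, 0.4, 0.6]
finger_gap: 42.6
finger_force: 0.0
clock: 1.35
eef_pos: [332.5, 116.2, 298.8]
eef_rot: [-3.139, -0.0, 1.827]
wrist_force: [0.7, 0.5, 1.1]
finger_gap: 42.3
finger_force: 0.0
clock: 1.77
eef_pos: [433.3, -18.6, 298.6]
eef_rot: [-3.139, -0.0, 1.478]
wrist_force: [0.3, 0.7, 0.4]
finger_gap: 42.1
finger_force: 0.0
clock: 2.18
eef_pos: [634.5, -16.9, 297.7]
eef_rot: [-3.138, 0.0, 1.482]
wrist_force: [-0.1, 0.2, 1.6]
finger_gap: 42.5
finger_force: 0.0
clock: 2.6
eef_pos: [640.3, -16.8, 188.7]
eef_rot: [-3.137, 0.0, 1.482]
wrist_force: [0.2, 0.6, 0.6]
finger_gap: 42.0
finger_force: 0.0
```

View pics/c3.png

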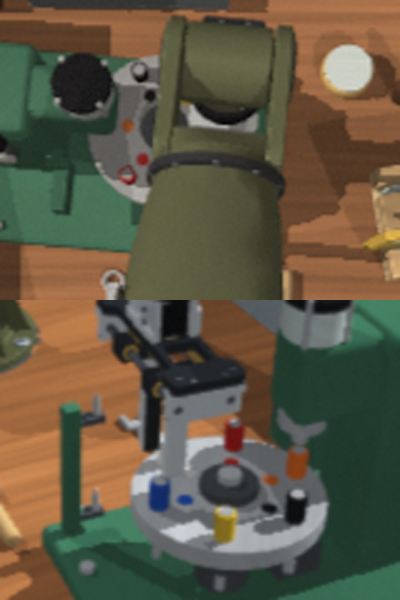

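The crop shows the fingers straddling the blue head (blue at crop (160,492), fingertips around (150–175,460) above it). Descend and grip.

```bash
python3 -m inch '[{"gripper":0.45,"dx":0,"dy":0,"dz":-0.015,"wx":0,"wy":0,"wz":0},{"gripper":0.45,"dx":0,"dy":0,"dz":-0.03,"wx":0,"wy":0,"wz":0},{"gripper":0.45,"dx":0,"dy":0,"dz":-0.04,"wx":0,"wy":0,"wz":0},{"gripper":0.3,"dx":0,"dy":0,"dz":-0.04,"wx":0,"wy":0,"wz":0},{"gripper":0.2,"dx":0,"dy":0,"dz":-0.04,"wx":0,"wy":0,"wz":0}]' 10
python3 -m inch '[{"gripper":0.1,"dx":0,"dy":0,"dz":0,"wx":0,"wy":0,"wz":0},{"gripper":0.1,"dx":0,"dy":0,"dz":0,"wx":0,"wy":0,"wz":0},{"gripper":0.1,"dx":0,"dy":0,"dz":0,"wx":0,"wy":0,"wz":0},{"gripper":0.1,"dx":0,"dy":0,"dz":0,"wx":0,"wy":0,"wz":0},{"gripper":0.1,"dx":0,"dy":0,"dz":0,"wx":0,"wy":0,"wz":0}]' 10
python3 - <<'E'
from h import *
s=manip.read_state(); e=np.array(s["eef_pos"][:2]); c=np.array([648.1,57.9]); v=e-c; print(e,np.linalg.norm(v))
a0=np.arctan2(v[1],v[0])
yaw=-.081; goal=np.pi/2+yaw+2*np.pi/3; tot=(goal-a0+np.pi)%(2*np.pi)-np.pi; print("turn deg",np.degrees(tot))
for k in range(1,11):
    a=a0+tot*k/10; print(k,np.round((c+75*np.array([np.cos(a),np.sin(a)])-e)/1000,4),np.degrees(tot*k/10).round(1))
E
```

```text
clock: 3.12
eef_pos: [641.5, -16.9, 151.7]
eef_rot: [3.14, -0.0, 1.482]
wrist_force: [-0.4, -0.1, -0.1]
finger_gap: 32.7
finger_force: 0.0
clock: 3.53
eef_pos: [641.6, -16.9, 151.8]
eef_rot: [3.14, 0.0, 1.482]
wrist_force: [-2.6, -0.5, 7.1]
finger_gap: 19.3
finger_force: 10.0
[641.6010407  -16.90643652] 75.08821090596923
turn deg -59.67573911874962
1 [-0.0077  0.0012] -6.0
2 [-0.0153  0.003 ] -11.9
3 [-0.0226  0.0057] -17.9
4 [-0.0297  0.0091] -23.9
5 [-0.0363  0.0132] -29.8
6 [-0.0425  0.018 ] -35.8
7 [-0.0481  0.0234] -41.8
8 [-0.0532  0.0294] -47.7
9 [-0.0576  0.0358] -53.7
10 [-0.0613  0.0427] -59.7
```

```bash
python3 -m inch '[{"gripper":0.1,"dx":-0.0077,"dy":0.0012,"dz":0,"wx":0,"wy":0,"wz":-6},{"gripper":0.1,"dx":-0.0153,"dy":0.003,"dz":0,"wx":0,"wy":0,"wz":-12},{"gripper":0.1,"dx":-0.0226,"dy":0.0057,"dz":0,"wx":0,"wy":0,"wz":-18},{"gripper":0.1,"dx":-0.0297,"dy":0.0091,"dz":0,"wx":0,"wy":0,"wz":-24},{"gripper":0.1,"dx":-0.0363,"dy":0.0132,"dz":0,"wx":0,"wy":0,"wz":-30}]'
python3 -m inch '[{"gripper":0.1,"dx":-0.0062,"dy":0.0048,"dz":0,"wx":0,"wy":0,"wz":-6},{"gripper":0.1,"dx":-0.0118,"dy":0.0102,"dz":0,"wx":0,"wy":0,"wz":-12},{"gripper":0.1,"dx":-0.0169,"dy":0.0162,"dz":0,"wx":0,"wy":0,"wz":-18},{"gripper":0.1,"dx":-0.0213,"dy":0.0226,"dz":0,"wx":0,"wy":0,"wz":-24},{"gripper":0.1,"dx":-0.025,"dy":0.0295,"dz":0,"wx":0,"wy":0,"wz":-30}]'
python3 -m inch '[{"gripper":0.1,"dx":0,"dy":0,"dz":0,"wx":0,"wy":0,"wz":0},{"gripper":0.1,"dx":0,"dy":0,"dz":0,"wx":0,"wy":0,"wz":0},{"gripper":0.1,"dx":0,"dy":0,"dz":0,"wx":0,"wy":0,"wz":0},{"gripper":0.3,"dx":0,"dy":0,"dz":0,"wx":0,"wy":0,"wz":0},{"gripper":0.45,"dx":0,"dy":0,"dz":0,"wx":0,"wy":0,"wz":0}]'
python3 -m inch '[{"gripper":0.45,"dx":0,"dy":0,"dz":0,"wx":0,"wy":0,"wz":0},{"gripper":0.45,"dx":0,"dy":0,"dz":0.01,"wx":0,"wy":0,"wz":0},{"gripper":0.45,"dx":0,"dy":0,"dz":0.04,"wx":0,"wy":0,"wz":0},{"gripper":0.45,"dx":0,"dy":0,"dz":0.08,"wx":0,"wy":0,"wz":0},{"gripper":0.45,"dx":0,"dy":0,"dz":0.12,"wx":0,"wy":0,"wz":0}]'
```

```text
clock: 3.95
eef_pos: [605.3, -4.1, 151.8]
eef_rot: [3.139, -0.001, 0.953]
wrist_force: [2.2, -1.6, 5.2]
finger_gap: 19.3
finger_force: 10.0
clock: 4.37
eef_pos: [579.9, 25.2, 151.7]
eef_rot: [3.14, -0.001, 0.429]
wrist_force: [-2.0, -4.6, 7.4]
finger_gap: 19.5
finger_force: 10.0
clock: 4.78
eef_pos: [580.0, 25.8, 150.8]
eef_rot: [3.141, -0.001, 0.435]
wrist_force: [-0.5, 0.2, -0.2]
finger_gap: 29.5
finger_force: 0.0
clock: 5.2
eef_pos: [579.3, 25.8, 272.3]
eef_rot: [-3.141, 0.001, 0.435]
wrist_force: [0.2, -0.3, -0.2]
finger_gap: 42.1
finger_force: 0.0
```

```bash
python3 -m inch '[{"gripper":0.45,"dx":-0.005,"dy":-0.036,"dz":0.02,"wx":0,"wy":0,"wz":7},{"gripper":0.45,"dx":-0.01,"dy":-0.072,"dz":0.03,"wx":0,"wy":0,"wz":14},{"gripper":0.45,"dx":-0.015,"dy":-0.108,"dz":0.03,"wx":0,"wy":0,"wz":21},{"gripper":0.45,"dx":-0.02,"dy":-0.144,"dz":0.03,"wx":0,"wy":0,"wz":28},{"gripper":0.45,"dx":-0.024,"dy":-0.18,"dz":0.03,"wx":0,"wy":0,"wz":35}]'
python3 -m inch '[{"gripper":0.45,"dx":-0.005,"dy":-0.036,"dz":0,"wx":0,"wy":0,"wz":7},{"gripper":0.45,"dx":-0.01,"dy":-0.072,"dz":0,"wx":0,"wy":0,"wz":14},{"gripper":0.45,"dx":-0.015,"dy":-0.108,"dz":0,"wx":0,"wy":0,"wz":21},{"gripper":0.45,"dx":-0.02,"dy":-0.144,"dz":0,"wx":0,"wy":0,"wz":28},{"gripper":0.45,"dx":-0.024,"dy":-0.178,"dz":0,"wx":0,"wy":0,"wz":35}]'
python3 -m inch '[{"gripper":0.45,"dx":0,"dy":0,"dz":-0.03,"wx":0,"wy":0,"wz":4},{"gripper":0.45,"dx":0,"dy":0,"dz":-0.06,"wx":0,"wy":0,"wz":4},{"gripper":0.45,"dx":0,"dy":0,"dz":-0.08,"wx":0,"wy":0,"wz":4},{"gripper":0.45,"dx":0,"dy":0,"dz":-0.09,"wx":0,"wy":0,"wz":4},{"gripper":0.45,"dx":0,"dy":0,"dz":-0.09,"wx":0,"wy":0,"wz":4}]'
python3 - <<'E'
from h import *
t=manip.camera("top");s=manip.camera("scene");cv2.imwrite("pics/t4.png",t);cv2.imwrite("pics/s4.png",s)
f=lambda im,x,y,w,h:cv2.resize(im[y:y+h,x:x+w],(400,300),interpolation=2)
cv2.imwrite("pics/c4.png",np.vstack([np.hstack([f(t,240,110,120,90),f(t,360,150,120,90)]),np.hstack([f(s,300,170,120,90),f(s,130,150,160,120)])]))
E
```

```text
clock: 5.62
eef_pos: [555.5, -154.5, 301.6]
eef_rot: [3.14, -0.0, 1.044]
wrist_force: [0.1, -1.1, -1.1]
finger_gap: 42.3
finger_force: 0.0
clock: 6.03
eef_pos: [531.3, -332.9, 301.4]
eef_rot: [3.141, 0.0, 1.654]
wrist_force: [-0.2, 0.0, 0.7]
finger_gap: 42.2
finger_force: 0.0
clock: 6.45
eef_pos: [531.6, -330.6, 208.9]
eef_rot: [-3.139, -0.002, 1.718]
wrist_force: [-0.2, -0.6, 0.2]
finger_gap: 42.4
finger_force: 0.0
```

View pics/c4.png

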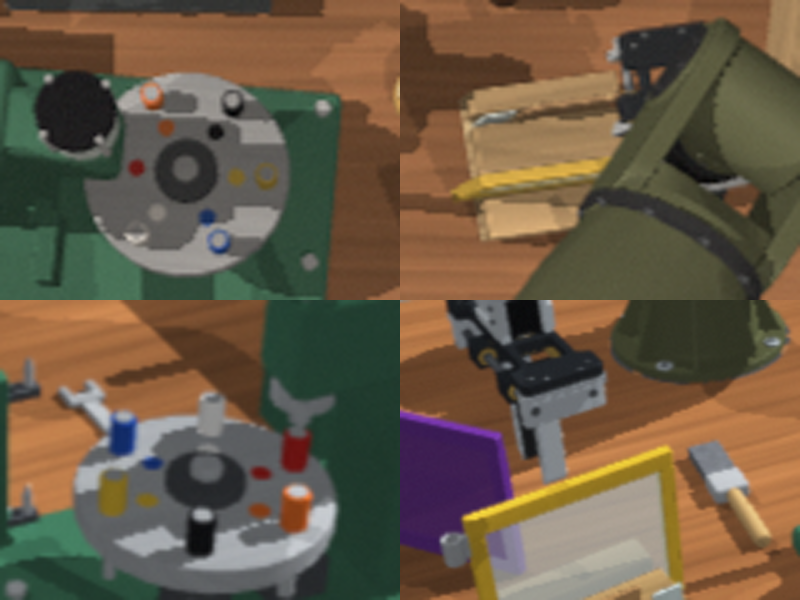

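Red's dot (top-left crop (137,168)) points straight at the ram, and the fingers straddle the yellow rail. I'll check the turret numerically, then descend and grip.

```bash
python3 - <<'E'
from pose import *
H=cv2.cvtColor(cv2.imread("pics/t4.png"),cv2.COLOR_BGR2HSV);p=[648.1,57.9,-.081]
for nm,hr in dict(red=(0,5),orange=(7,14),yellow=(18,30),blue=(108,125)).items():
    a=A[nm]*np.pi/3; u=proj("top",np.array([p[0],p[1],0])+Rz(p[2])@np.array([-47*np.sin(a),47*np.cos(a),140]))
    x,y=int(u[0])-5,int(u[1])-5; h=H[y:y+11,x:x+11]
    m=(h[...,0]>=hr[0])&(h[...,0]<=hr[1])&(h[...,1]>90)&(np.hypot(*np.mgrid[-5:6,-5:6])<5.5)
    r,c=np.nonzero(m); X=onz("top",(c.mean()+x+.4,r.mean()+y+.3),140)-[p[0],p[1],0]; X=Rz(-p[2])@X
    print(nm,m.sum(),np.degrees(np.arctan2(-X[0],X[1])-a).round(1)%360,np.hypot(*X[:2]).round(1))
E
python3 -m inch '[{"gripper":0.45,"dx":0,"dy":0,"dz":-0.02,"wx":0,"wy":0,"wz":0},{"gripper":0.45,"dx":0,"dy":0,"dz":-0.04,"wx":0,"wy":0,"wz":0},{"gripper":0.45,"dx":0,"dy":0,"dz":-0.049,"wx":0,"wy":0,"wz":0},{"gripper":0.45,"dx":0,"dy":0,"dz":-0.049,"wx":0,"wy":0,"wz":0},{"gripper":0.3,"dx":0,"dy":0,"dz":-0.049,"wx":0,"wy":0,"wz":0}]'
python3 -m inch '[{"gripper":0.2,"dx":0,"dy":0,"dz":0,"wx":0,"wy":0,"wz":0},{"gripper":0.1,"dx":0,"dy":0,"dz":0,"wx":0,"wy":0,"wz":0},{"gripper":0,"dx":0,"dy":0,"dz":0,"wx":0,"wy":0,"wz":0},{"gripper":0,"dx":0,"dy":0,"dz":0,"wx":0,"wy":0,"wz":0},{"gripper":0,"dx":0,"dy":0,"dz":0,"wx":0,"wy":0,"wz":0}]' 20
python3 -m inch '[{"gripper":0,"dx":0,"dy":0,"dz":0,"wx":0,"wy":0,"wz":0},{"gripper":0,"dx":0,"dy":0,"dz":0,"wx":0,"wy":0,"wz":0},{"gripper":0,"dx":0,"dy":0,"dz":0,"wx":0,"wy":0,"wz":0},{"gripper":0,"dx":0,"dy":0,"dz":0,"wx":0,"wy":0,"wz":0},{"gripper":0,"dx":0,"dy":0,"dz":0,"wx":0,"wy":0,"wz":0}]' 60
```

```text
red 20 359.6 47.2
orange 20 0.10000000000002274 47.5
yellow 20 359.5 47.1
blue 17 0.4 46.8
clock: 6.97
eef_pos: [532.5, -331.1, 162.9]
eef_rot: [3.141, 0.001, 1.719]
wrist_force: [0.1, 0.4, 0.8]
finger_gap: 38.5
finger_force: 0.0
clock: 7.38
eef_pos: [532.2, -331.1, 162.1]
eef_rot: [3.141, 0.001, 1.719]
wrist_force: [0.7, 0.9, 3.5]
finger_gap: 12.0
finger_force: 20.0
clock: 7.8
eef_pos: [532.3, -331.1, 162.1]
eef_rot: [3.141, 0.001, 1.719]
wrist_force: [0.6, -0.1, 4.9]
finger_gap: 11.7
finger_force: 60.0
```

The turret is within 0.5° of its mark and the guard is gripped (gap 11.7 mm). Lift it high, then move to a point about 90 mm in front of the hinge.

```bash
python3 -m inch '[{"gripper":0,"dx":0,"dy":0,"dz":0.01,"wx":0,"wy":0,"wz":0},{"gripper":0,"dx":0,"dy":0,"dz":0.025,"wx":0,"wy":0,"wz":0},{"gripper":0,"dx":0,"dy":0,"dz":0.045,"wx":0,"wy":0,"wz":0},{"gripper":0,"dx":0,"dy":0,"dz":0.07,"wx":0,"wy":0,"wz":0},{"gripper":0,"dx":0,"dy":0,"dz":0.095,"wx":0,"wy":0,"wz":0}]' 60
python3 -m inch '[{"gripper":0,"dx":0,"dy":0,"dz":0.025,"wx":0,"wy":0,"wz":0},{"gripper":0,"dx":0,"dy":0,"dz":0.05,"wx":0,"wy":0,"wz":0},{"gripper":0,"dx":0,"dy":0,"dz":0.075,"wx":0,"wy":0,"wz":0},{"gripper":0,"dx":0,"dy":0,"dz":0.09,"wx":0,"wy":0,"wz":0},{"gripper":0,"dx":0,"dy":0,"dz":0.095,"wx":0,"wy":0,"wz":0}]' 60
python3 -m inch '[{"gripper":0,"dx":-0.004,"dy":0.015,"dz":0,"wx":0,"wy":0,"wz":-1},{"gripper":0,"dx":-0.01,"dy":0.04,"dz":0,"wx":0,"wy":0,"wz":-2},{"gripper":0,"dx":-0.017,"dy":0.07,"dz":0,"wx":0,"wy":0,"wz":-3},{"gripper":0,"dx":-0.025,"dy":0.1,"dz":0,"wx":0,"wy":0,"wz":-4},{"gripper":0,"dx":-0.032,"dy":0.13,"dz":0,"wx":0,"wy":0,"wz":-5}]' 60
python3 -m inch '[{"gripper":0,"dx":-0.007,"dy":0.03,"dz":0,"wx":0,"wy":0,"wz":-1},{"gripper":0,"dx":-0.015,"dy":0.06,"dz":0,"wx":0,"wy":0,"wz":-2},{"gripper":0,"dx":-0.023,"dy":0.09,"dz":0,"wx":0,"wy":0,"wz":-3},{"gripper":0,"dx":-0.03,"dy":0.12,"dz":0,"wx":0,"wy":0,"wz":-4},{"gripper":0,"dx":-0.037,"dy":0.15,"dz":0,"wx":0,"wy":0,"wz":-5}]' 60
python3 -m inch '[{"gripper":0,"dx":-0.007,"dy":0.03,"dz":0,"wx":0,"wy":0,"wz":-1},{"gripper":0,"dx":-0.015,"dy":0.06,"dz":0,"wx":0,"wy":0,"wz":-2},{"gripper":0,"dx":-0.023,"dy":0.09,"dz":0,"wx":0,"wy":0,"wz":-3},{"gripper":0,"dx":-0.028,"dy":0.11,"dz":0,"wx":0,"wy":0,"wz":-3.1},{"gripper":0,"dx":-0.03,"dy":0.123,"dz":0,"wx":0,"wy":0,"wz":-3.1}]' 60
python3 -m inch '[{"gripper":0,"dx":0,"dy":0,"dz":-0.02,"wx":0,"wy":0,"wz":0},{"gripper":0,"dx":0,"dy":0,"dz":-0.05,"wx":0,"wy":0,"wz":0},{"gripper":0,"dx":0,"dy":0,"dz":-0.08,"wx":0,"wy":0,"wz":0},{"gripper":0,"dx":0,"dy":0,"dz":-0.11,"wx":0,"wy":0,"wz":0},{"gripper":0,"dx":0,"dy":0,"dz":-0.122,"wx":0,"wy":0,"wz":0}]' 60
python3 -m inch '[{"gripper":0,"dx":0,"dy":0,"dz":0,"wx":0,"wy":0,"wz":0},{"gripper":0,"dx":0,"dy":0,"dz":0,"wx":0,"wy":0,"wz":0},{"gripper":0,"dx":0,"dy":0,"dz":0,"wx":0,"wy":0,"wz":0},{"gripper":0,"dx":0,"dy":0,"dz":0,"wx":0,"wy":0,"wz":0},{"gripper":0,"dx":0,"dy":0,"dz":0,"wx":0,"wy":0,"wz":0}]' 60
python3 - <<'E'
from h import *
t=manip.camera("top");s=manip.camera("scene");cv2.imwrite("pics/t5.png",t);cv2.imwrite("pics/s5.png",s)
def c(im,x,y,w,h):
    o=cv2.resize(im[y:y+h,x:x+w],(400,300),interpolation=cv2.INTER_NEAREST);k=400/w
    for i in range(0,w,10): cv2.putText(o,str(x+i),(int(i*k),10),0,.35,(255,255,255),1);cv2.line(o,(int(i*k),12),(int(i*k),18),(255,255,255),1)
    for i in range(10,h,10): cv2.putText(o,str(y+i),(0,int(i*k)+4),0,.35,(255,255,255),1)
    return o
cv2.imwrite("pics/c5.png",np.vstack([np.hstack([c(t,260,180,120,90),c(t,300,190,60,45)]),np.hstack([c(s,210,130,160,120),c(s,240,160,80,60)])]))
E
```

```text
clock: 8.22
eef_pos: [531.5, -330.6, 256.8]
eef_rot: [-3.14, -0.002, 1.718]
wrist_force: [-0.4, 0.8, -5.4]
finger_gap: 11.6
finger_force: 60.0
clock: 8.63
eef_pos: [532.1, -331.0, 354.0]
eef_rot: [3.14, 0.002, 1.719]
wrist_force: [0.7, -0.2, -5.2]
finger_gap: 11.6
finger_force: 60.0
clock: 9.05
eef_pos: [499.0, -199.6, 350.0]
eef_rot: [-3.139, -0.001, 1.63]
wrist_force: [1.2, -0.0, -4.8]
finger_gap: 11.2
finger_force: 60.0
clock: 9.47
eef_pos: [462.0, -49.6, 350.4]
eef_rot: [-3.139, -0.0, 1.543]
wrist_force: [0.2, 0.7, -5.4]
finger_gap: 11.6
finger_force: 60.0
clock: 9.88
eef_pos: [431.8, 73.9, 350.6]
eef_rot: [-3.14, 0.0, 1.491]
wrist_force: [0.7, -1.1, -4.9]
finger_gap: 11.4
finger_force: 60.0
clock: 10.3
eef_pos: [430.8, 71.9, 224.7]
eef_rot: [-3.135, 0.001, 1.49]
wrist_force: [-0.6, -0.7, -6.0]
finger_gap: 11.7
finger_force: 60.0
clock: 10.72
eef_pos: [433.4, 72.1, 230.3]
eef_rot: [3.14, -0.0, 1.49]
wrist_force: [-0.1, -1.0, -5.2]
finger_gap: 11.7
finger_force: 60.0
```

View pics/c5.png

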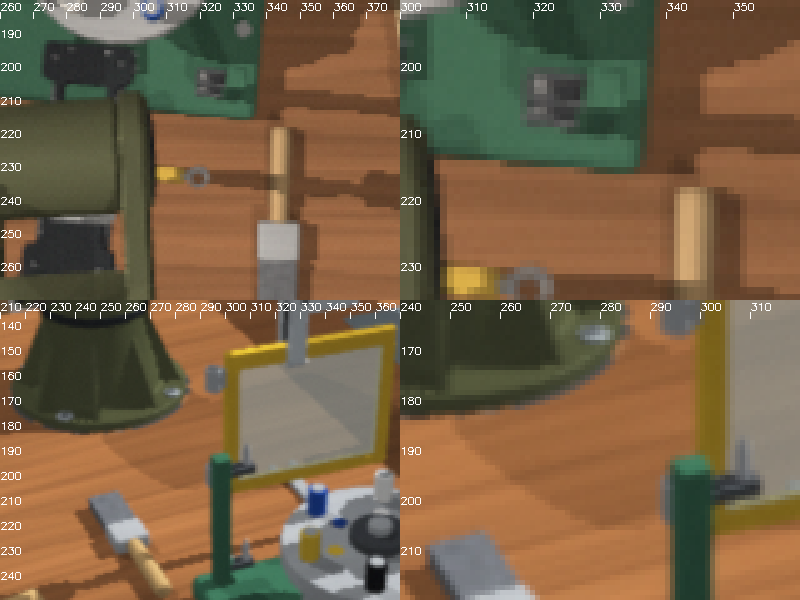

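The guard is held upright in front of the hinge; the upper knuckle ring is at top-view (319,232.8) and the upper pin at (320.8,202.3). In the scene view the upper knuckle is at (296,161.6). I'll fit the held pose.

```bash
cat > held.py <<'E'
from pose import *
import sys
def knuckle(im,box,vlo=60,smax=80):
    x,y,w,h=box;H=cv2.cvtColor(im[y:y+h,x:x+w],cv2.COLOR_BGR2HSV)
    m=((H[...,1]<smax)&(H[...,2]>vlo)).astype(np.uint8)
    n,l,st,ce=cv2.connectedComponentsWithStats(m);i=1+np.argmax(st[1:,4])
    return ce[i]+[x,y],st[i].tolist()
def corners(im,box):
    x,y,w,h=box;H=cv2.cvtColor(im[y:y+h,x:x+w],cv2.COLOR_BGR2HSV)
    m=((H[...,0]>20)&(H[...,0]<32)&(H[...,1]>150)&(H[...,2]>70)).astype(np.uint8)
    cs=np.vstack([c for c in cv2.findContours(m,0,2)[0] if len(c)>8]).reshape(-1,2)
    hull=cv2.convexHull(cs); return [(p+[x,y]).tolist() for p in cv2.approxPolyDP(hull,3,True).reshape(-1,2)]
E
python3 - <<'E'
from held import *
t=cv2.imread("pics/t5.png");s=cv2.imread("pics/s5.png")
print(knuckle(t,(313,226,13,13)),knuckle(s,(289,155,11,14)),corners(s,(297,130,80,80)))
# predictions if tcp=(433.4,72.1,230.3), yaw -.081, knuckle offset (0,-88, ) 
p=[648.1,57.9,-.081]
e=np.array([433.4,72.1,230.3])
for dy in(0,):
    c=e+Rz(p[2])@np.array([0,25,-19+0]); c[2]=167.5
    q=lambda n,X:(proj(n,c+Rz(p[2])@np.array(X,float))-.35).round(1)
    print("pred knup top",q("top",(0,-113,72.5)),"scene knup mid",q("scene",(0,-113,60)))
    print("corners",[q("scene",X) for X in((6,-100,87.5),(6,100,87.5),(6,100,-87.5),(6,-100,-87.5))])
E
```

```text
(array([318.7037037 , 232.14814815]), [2, 4, 8, 6, 27]) (array([295.39506173, 160.95061728]), [3, 1, 8, 11, 81]) [[367, 140], [363, 192], [303, 206], [300, 151]]
pred knup top [318.3 232.5] scene knup mid [295.3 160.6]
corners [array([300.7, 151.5]), array([368.8, 139.9]), array([363.9, 193.7]), array([300.6, 207.1])]
```

```bash
python3 -m inch '[{"gripper":0,"dx":0.01,"dy":-0.0007,"dz":0,"wx":0,"wy":0,"wz":0},{"gripper":0,"dx":0.025,"dy":-0.0017,"dz":0,"wx":0,"wy":0,"wz":0},{"gripper":0,"dx":0.045,"dy":-0.003,"dz":0,"wx":0,"wy":0,"wz":0},{"gripper":0,"dx":0.06,"dy":-0.004,"dz":0,"wx":0,"wy":0,"wz":0},{"gripper":0,"dx":0.07,"dy":-0.0047,"dz":0,"wx":0,"wy":0,"wz":0}]' 60
python3 -m inch '[{"gripper":0,"dx":0.008,"dy":-0.0005,"dz":0,"wx":0,"wy":0,"wz":0},{"gripper":0,"dx":0.016,"dy":-0.001,"dz":0,"wx":0,"wy":0,"wz":0},{"gripper":0,"dx":0.0198,"dy":-0.0013,"dz":0,"wx":0,"wy":0,"wz":0},{"gripper":0,"dx":0.0198,"dy":-0.0013,"dz":0,"wx":0,"wy":0,"wz":0},{"gripper":0,"dx":0.0198,"dy":-0.0013,"dz":0,"wx":0,"wy":0,"wz":0}]' 60
python3 -m inch '[{"gripper":0,"dx":0,"dy":0,"dz":0,"wx":0,"wy":0,"wz":0},{"gripper":0,"dx":0,"dy":0,"dz":0,"wx":0,"wy":0,"wz":0},{"gripper":0,"dx":0,"dy":0,"dz":0,"wx":0,"wy":0,"wz":0},{"gripper":0,"dx":0,"dy":0,"dz":0,"wx":0,"wy":0,"wz":0},{"gripper":0,"dx":0,"dy":0,"dz":0,"wx":0,"wy":0,"wz":0}]' 60
python3 - <<'E'
from held import *
t=manip.camera("top");s=manip.camera("scene");cv2.imwrite("pics/t6.png",t);cv2.imwrite("pics/s6.png",s)
p=[648.1,57.9,-.081];o=np.array([p[0],p[1],0])
for h in(40,): print("pred seated+40: top ring",proj("top",o+Rz(p[2])@np.array([-125,-90,200+h]))-.35,"scene upper mid",proj("scene",o+Rz(p[2])@np.array([-125,-90,187.5+h]))-.35,"low mid",proj("scene",o+Rz(p[2])@np.array([-125,-90,67.5+h]))-.35)
print([(proj("scene",o+Rz(p[2])@np.array(X,float))-.35).round(1) for X in((-119,-77,255),(-119,123,255),(-119,123,80),(-119,-77,80))])
print(knuckle(t,(314,190,14,16)),knuckle(s,(302,165,14,22)),corners(s,(300,135,110,90)))
def c(im,x,y,w,h):
    o=cv2.resize(im[y:y+h,x:x+w],(400,300),interpolation=cv2.INTER_NEAREST);k=400/w
    for i in range(0,w,10): cv2.putText(o,str(x+i),(int(i*k),10),0,.35,(255,255,255),1);cv2.line(o,(int(i*k),12),(int(i*k),18),(255,255,255),1)
    for i in range(10,h,10): cv2.putText(o,str(y+i),(0,int(i*k)+4),0,.35,(255,255,255),1)
    return o
cv2.imwrite("pics/c6.png",np.vstack([np.hstack([c(t,260,170,120,90),c(t,300,185,40,30)]),np.hstack([c(s,270,130,120,90),c(s,290,160,40,30)])]))
E
```

```text
clock: 11.23
eef_pos: [504.9, 67.1, 229.3]
eef_rot: [3.141, 0.0, 1.49]
wrist_force: [0.3, -0.0, -6.3]
finger_gap: 11.8
finger_force: 60.0
clock: 11.65
eef_pos: [522.7, 66.1, 229.4]
eef_rot: [-3.141, 0.0, 1.49]
wrist_force: [0.4, -0.8, -4.2]
finger_gap: 11.6
finger_force: 60.0
clock: 12.07
eef_pos: [522.8, 66.1, 229.5]
eef_rot: [3.141, -0.0, 1.49]
wrist_force: [0.7, -0.3, -5.0]
finger_gap: 11.5
finger_force: 60.0
pred seated+40: top ring [320.86498404 200.44904589] scene upper mid [308.3202585  176.75455365] low mid [307.82561245 216.10994614]
[array([314.3, 167.3]), array([385.4, 154.2]), array([379.1, 209.7]), array([313.1, 224.8])]
(array([321. , 201.4]), [3, 7, 9, 9, 65]) (array([308.21590909, 177.20454545]), [2, 7, 9, 12, 88]) [[380, 154], [378, 206], [313, 223], [313, 167]]
```

View pics/c6.png

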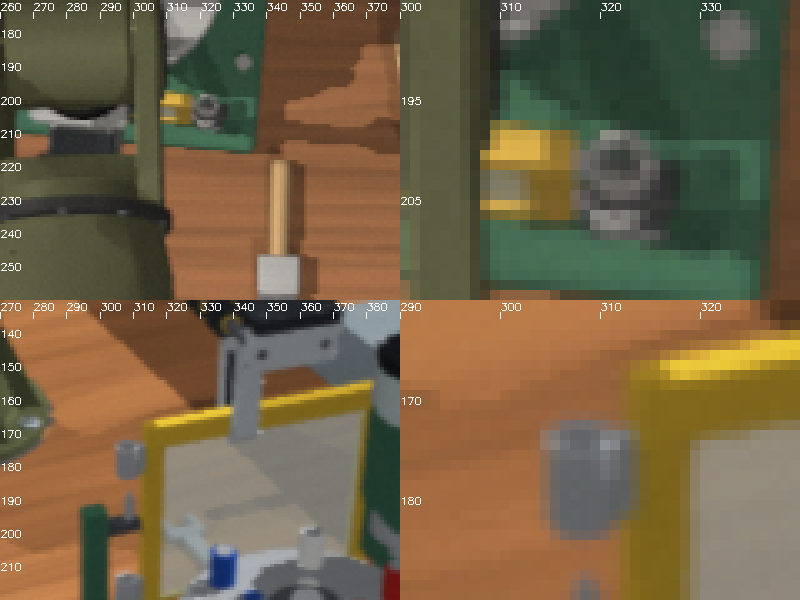

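The upper ring sits at top-view (321.2,200.9) against a predicted (320.9,200.4). In the scene view the knuckle is directly above the pin (308.4 vs 308.0 columns), so alignment is within about 1.5 mm. Lower gently while watching force.

```bash
python3 -m inch '[{"gripper":0,"dx":0,"dy":0,"dz":-0.004,"wx":0,"wy":0,"wz":0},{"gripper":0,"dx":0,"dy":0,"dz":-0.008,"wx":0,"wy":0,"wz":0},{"gripper":0,"dx":0,"dy":0,"dz":-0.012,"wx":0,"wy":0,"wz":0},{"gripper":0,"dx":0,"dy":0,"dz":-0.015,"wx":0,"wy":0,"wz":0},{"gripper":0,"dx":0,"dy":0,"dz":-0.018,"wx":0,"wy":0,"wz":0}]' 60
python3 -m inch '[{"gripper":0,"dx":0,"dy":0,"dz":-0.001,"wx":0,"wy":0,"wz":0},{"gripper":0,"dx":0,"dy":0,"dz":-0.002,"wx":0,"wy":0,"wz":0},{"gripper":0,"dx":0,"dy":0,"dz":-0.003,"wx":0,"wy":0,"wz":0},{"gripper":0,"dx":0,"dy":0,"dz":-0.004,"wx":0,"wy":0,"wz":0},{"gripper":0,"dx":0,"dy":0,"dz":-0.004,"wx":0,"wy":0,"wz":0}]' 60
python3 -c "from cell import manip;print(manip.read_state()['moment'])"
```

```text
clock: 12.58
eef_pos: [522.8, 66.0, 210.9]
eef_rot: [-3.141, 0.0, 1.49]
wrist_force: [-0.6, 0.2, -5.2]
finger_gap: 11.7
finger_force: 60.0
clock: 13.0
eef_pos: [522.8, 66.1, 207.3]
eef_rot: [-3.142, 0.0, 1.49]
wrist_force: [-0.0, 0.3, -6.2]
finger_gap: 11.4
finger_force: 60.0
[-0.12429758  0.07480416  0.04799773]
```

```bash
python3 -m inch '[{"gripper":0,"dx":0,"dy":0,"dz":-0.001,"wx":0,"wy":0,"wz":0},{"gripper":0,"dx":0,"dy":0,"dz":-0.002,"wx":0,"wy":0,"wz":0},{"gripper":0,"dx":0,"dy":0,"dz":-0.003,"wx":0,"wy":0,"wz":0},{"gripper":0,"dx":0,"dy":0,"dz":-0.004,"wx":0,"wy":0,"wz":0},{"gripper":0,"dx":0,"dy":0,"dz":-0.005,"wx":0,"wy":0,"wz":0}]' 60
python3 -m inch '[{"gripper":0,"dx":0,"dy":0,"dz":-0.001,"wx":0,"wy":0,"wz":0},{"gripper":0,"dx":0,"dy":0,"dz":-0.002,"wx":0,"wy":0,"wz":0},{"gripper":0,"dx":0,"dy":0,"dz":-0.003,"wx":0,"wy":0,"wz":0},{"gripper":0,"dx":0,"dy":0,"dz":-0.004,"wx":0,"wy":0,"wz":0},{"gripper":0,"dx":0,"dy":0,"dz":-0.005,"wx":0,"wy":0,"wz":0}]' 60
```

```text
clock: 13.42
eef_pos: [522.9, 66.1, 202.3]
eef_rot: [-3.142, 0.0, 1.49]
wrist_force: [-0.5, 0.2, -5.8]
finger_gap: 11.5
finger_force: 60.0
clock: 13.83
eef_pos: [522.9, 66.1, 197.4]
eef_rot: [3.141, 0.0, 1.49]
wrist_force: [-0.8, 0.9, -5.8]
finger_gap: 11.6
finger_force: 60.0
```

```bash
python3 -m inch '[{"gripper":0,"dx":0,"dy":0,"dz":-0.001,"wx":0,"wy":0,"wz":0},{"gripper":0,"dx":0,"dy":0,"dz":-0.002,"wx":0,"wy":0,"wz":0},{"gripper":0,"dx":0,"dy":0,"dz":-0.003,"wx":0,"wy":0,"wz":0},{"gripper":0,"dx":0,"dy":0,"dz":-0.004,"wx":0,"wy":0,"wz":0},{"gripper":0,"dx":0,"dy":0,"dz":-0.005,"wx":0,"wy":0,"wz":0}]' 60
python3 -m inch '[{"gripper":0,"dx":0,"dy":0,"dz":-0.0005,"wx":0,"wy":0,"wz":0},{"gripper":0,"dx":0,"dy":0,"dz":-0.001,"wx":0,"wy":0,"wz":0},{"gripper":0,"dx":0,"dy":0,"dz":-0.0015,"wx":0,"wy":0,"wz":0},{"gripper":0,"dx":0,"dy":0,"dz":-0.002,"wx":0,"wy":0,"wz":0},{"gripper":0,"dx":0,"dy":0,"dz":-0.002,"wx":0,"wy":0,"wz":0}]' 60
```

```text
clock: 14.25
eef_pos: [522.9, 66.1, 192.4]
eef_rot: [3.142, 0.0, 1.49]
wrist_force: [0.2, 0.1, -5.9]
finger_gap: 11.4
finger_force: 60.0
clock: 14.67
eef_pos: [522.8, 66.1, 190.3]
eef_rot: [-3.141, 0.0, 1.49]
wrist_force: [0.8, 0.8, -5.8]
finger_gap: 11.6
finger_force: 60.0
```

```bash
python3 -m inch '[{"gripper":0,"dx":0,"dy":0,"dz":-0.0005,"wx":0,"wy":0,"wz":0},{"gripper":0,"dx":0,"dy":0,"dz":-0.001,"wx":0,"wy":0,"wz":0},{"gripper":0,"dx":0,"dy":0,"dz":-0.001,"wx":0,"wy":0,"wz":0},{"gripper":0,"dx":0,"dy":0,"dz":-0.001,"wx":0,"wy":0,"wz":0},{"gripper":0,"dx":0,"dy":0,"dz":-0.001,"wx":0,"wy":0,"wz":0}]' 60
```

```text
clock: 15.08
eef_pos: [522.9, 66.1, 189.6]
eef_rot: [3.141, -0.0, 1.49]
wrist_force: [-1.1, 0.8, -3.0]
finger_gap: 11.6
finger_force: 60.0
```

```bash
python3 -m inch '[{"gripper":0,"dx":0,"dy":0,"dz":-0.0005,"wx":0,"wy":0,"wz":0},{"gripper":0,"dx":0,"dy":0,"dz":-0.001,"wx":0,"wy":0,"wz":0},{"gripper":0,"dx":0,"dy":0,"dz":-0.001,"wx":0,"wy":0,"wz":0},{"gripper":0,"dx":0,"dy":0,"dz":-0.001,"wx":0,"wy":0,"wz":0},{"gripper":0,"dx":0,"dy":0,"dz":-0.001,"wx":0,"wy":0,"wz":0}]' 60
python3 - <<'E'
from held import *
t=manip.camera("top");s=manip.camera("scene");cv2.imwrite("pics/t7.png",t);cv2.imwrite("pics/s7.png",s)
p=[648.1,57.9,-.081];o=np.array([p[0],p[1],0])
print("seated pred",[(proj("scene",o+Rz(p[2])@np.array(X,float))-.35).round(1) for X in((-125,-90,187.5),(-119,-77,215),(-119,123,215))])
print(knuckle(s,(302,180,13,20)),corners(s,(305,150,110,100)))
f=lambda im,x,y,w,h:cv2.resize(im[y:y+h,x:x+w],(400,300),interpolation=0)
cv2.imwrite("pics/c7.png",np.hstack([f(t,300,185,40,30),f(s,285,170,80,60)]))
E
```

```text
clock: 15.5
eef_pos: [523.2, 66.2, 189.1]
eef_rot: [3.14, -0.0, 1.49]
wrist_force: [-0.9, 2.6, 5.9]
finger_gap: 11.5
finger_force: 60.0
seated pred [array([308.1, 190.4]), array([314. , 181.3]), array([383.9, 167.7])]
(array([307.95918367, 191.43877551]), [0, 5, 11, 13, 98]) [[380, 168], [378, 206], [336, 233], [313, 236], [313, 181]]
```

View pics/c7.png

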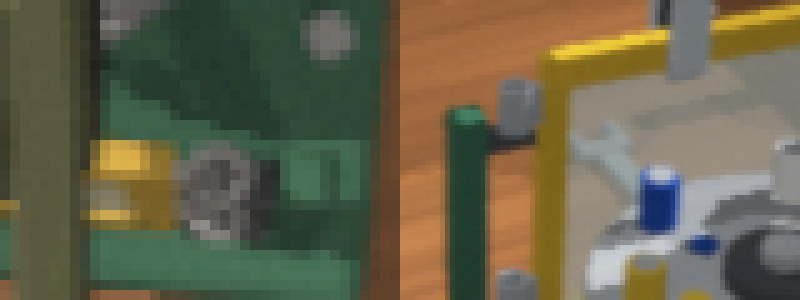

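The knuckle now sits on its bracket (scene crop (518,105)) with no pin showing below it, and the top corner matches the seated prediction. Release and retreat.

```bash
python3 -m inch '[{"gripper":0.14,"dx":0,"dy":0,"dz":0,"wx":0,"wy":0,"wz":0},{"gripper":0.2,"dx":0,"dy":0,"dz":0,"wx":0,"wy":0,"wz":0},{"gripper":0.3,"dx":0,"dy":0,"dz":0,"wx":0,"wy":0,"wz":0},{"gripper":0.4,"dx":0,"dy":0,"dz":0,"wx":0,"wy":0,"wz":0},{"gripper":0.4,"dx":0,"dy":0,"dz":0,"wx":0,"wy":0,"wz":0}]' 10
python3 -m inch '[{"gripper":0.4,"dx":0,"dy":0,"dz":0,"wx":0,"wy":0,"wz":0},{"gripper":0.4,"dx":0,"dy":0,"dz":0.01,"wx":0,"wy":0,"wz":0},{"gripper":0.4,"dx":0,"dy":0,"dz":0.03,"wx":0,"wy":0,"wz":0},{"gripper":0.4,"dx":0,"dy":0,"dz":0.07,"wx":0,"wy":0,"wz":0},{"gripper":0.4,"dx":0,"dy":0,"dz":0.11,"wx":0,"wy":0,"wz":0}]' 10
python3 -m inch '[{"gripper":0.4,"dx":-0.03,"dy":0,"dz":0,"wx":0,"wy":0,"wz":0},{"gripper":0.4,"dx":-0.06,"dy":0,"dz":0,"wx":0,"wy":0,"wz":0},{"gripper":0.4,"dx":-0.09,"dy":0,"dz":0,"wx":0,"wy":0,"wz":0},{"gripper":0.4,"dx":-0.12,"dy":0,"dz":0,"wx":0,"wy":0,"wz":0},{"gripper":0.4,"dx":-0.12,"dy":0,"dz":0,"wx":0,"wy":0,"wz":0}]' 10
python3 - <<'E'
from held import *
t=manip.camera("top");s=manip.camera("scene")
print(knuckle(s,(302,180,13,20)),corners(s,(305,150,110,100)))
f=lambda im,x,y,w,h:cv2.resize(im[y:y+h,x:x+w],(400,300),interpolation=2)
cv2.imwrite("pics/c8.png",np.hstack([f(t,240,110,120,90+30-30),f(s,275,150,140,105)]))
E
```

```text
clock: 16.02
eef_pos: [522.8, 66.0, 188.3]
eef_rot: [-3.141, 0.0, 1.49]
wrist_force: [-0.0, 0.5, 0.2]
finger_gap: 35.1
finger_force: 0.0
clock: 16.43
eef_pos: [522.2, 66.0, 300.0]
eef_rot: [-3.14, 0.0, 1.49]
wrist_force: [0.3, 0.0, -0.4]
finger_gap: 37.5
finger_force: 0.0
clock: 16.85
eef_pos: [399.7, 66.2, 299.9]
eef_rot: [3.14, -0.0, 1.49]
wrist_force: [-0.5, 0.0, -0.0]
finger_gap: 37.4
finger_force: 0.0
(array([309.07142857, 190.94897959]), [0, 5, 13, 13, 98]) [[379, 170], [378, 206], [336, 233], [312, 235], [314, 180]]
```

View pics/c8.png

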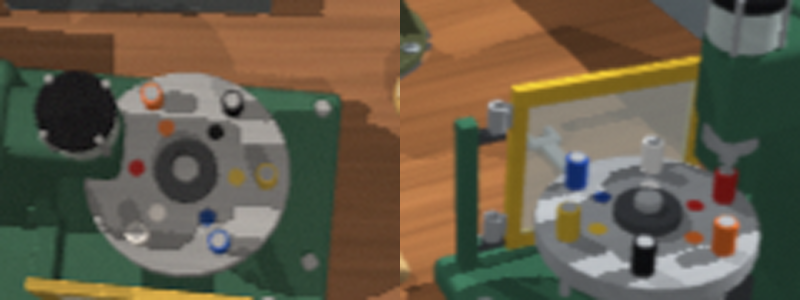

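The guard hangs closed on both pins, red is under the ram and the arm is clear. Handing in.

```bash
python3 -c "from cell import manip;print(manip.sign_off())"
```

```text
the job is handed in; nothing more can be done
None
```

I handed the job in at about 17 s of the 72 s allowed; no verdict came back. The red punch was measured within 0.5° of the ram before the guard went on, and the guard hangs on both pins, closed across the turret. The arm is clear, and I moved nothing else on the table.

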